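Pin the link onto its shaft

TASK

Take the long hitch pin (the one with the big wire loop) out of the rack and push it fully home, point down, through the cross hole in the stub shaft, with its loop pointing out past the free end of the shaft. Then swing the loop down over the shaft end until its cross bar lies in front of the end face, lower than the middle of the shaft, and let go. Leave the other two pins in the rack.

Things in the scene. Friction and masses are not known exactly. Their poses are not given: they have to be found in the camera images.
- long_pin_grip (a point): Long steel hitch pin, 0.2 kg, upright in any of the rack's 3 holes. Point: centre of the flat tab on top, 24 (x) x 16 (y) x 40 mm tall; grasp across y. z up, -x: side its loop points to. 30 mm below: axis of the barrel that carries the loop (along y, 14 mm thick, 58 long). 42 mm below: underside of its 34 mm collar. Below that the round shank, 14 mm thick, 62 long, last 9 tapered to a 6 mm tip.
- long_pin_loop (a joint): Hinge of the long pin's wire loop, rad: 0 = loop level, out at right angles on the pin's -x side; negative = raised; grows as it swings down; range -0.5 to 0.9; starts at -0.3 to 0. Axis along the pin's y, 30 mm below long_pin_grip. Friction (0.02 N m) keeps the loop wherever it is left; about 0.3 N on the bar moves it.
- long_pin_bar (a point): Centre of the cross bar at the outer end of the long pin's loop, 75 mm from the hinge. Loop: 5 mm dark steel wire, 57 mm wide between wire centres; the bar runs along the pin's y, straight over its middle 30 mm. It can be pressed down from above with shut fingers.
- shaft_hole (a point): Centre of the upper mouth of the through hole in the stub shaft of the stand, 100 mm above the bench. Hole 18 mm wide, 2 mm chamfer, 30 mm from the shaft's free end. Shaft end square: 34 mm wide, 28 high. z up; -x along the shaft to its free end, roughly to the robot; nothing in front. Behind (+x): a link on the shaft, up to 11 mm above this point, from 36 mm on; a block from 60 mm, 14 mm up.
- short_pin_grip (a point): Short hitch pin with a small loop (45 mm), same tab; shank only 22 mm. Stays in the rack. Point and axes as for long_pin_grip.
- plain_pin_grip (a point): Pin without a loop, same shank and tab as the long pin. Stays in the rack. Point and axes as for long_pin_grip. Rack: fixed open aluminium plate on two cheeks, top 90 mm above the bench, three holes 80 mm apart; the tabs reach 62 mm above the plate, so lift a pin 140 mm to pass over the others; loops point roughly to the robot.

How it is judged (in metres and radians):
On the way:
1. the long pin is fully home in the cross hole with its loop still open (horizontal distance between long_pin_grip and shaft_hole below 0.012 m and z of long_pin_grip in the frame of shaft_hole below 0.048 m and angle between long_pin_grip's own z axis and vertical below 0.2 rad and value of joint long_pin_loop below 0.25 rad), for 0.2 s.
At the end, for the whole second after the job is handed in: Long pin home in the hole: within 12 mm of its axis, collar under 6 mm above the shaft, tilt under 0.2 rad. Loop bar at rest, over 35 mm from the hole past the shaft end, within 22 mm of the shaft's middle plane, below mid-height of the shaft. Other pins within 30 mm of their start (horizontal distance between long_pin_grip and shaft_hole below 0.012 m and z of long_pin_grip in the frame of shaft_hole below 0.048 m and angle between long_pin_grip's own z axis and vertical below 0.2 rad and x of long_pin_bar in the frame of shaft_hole below -0.035 m and y of long_pin_bar in the frame of shaft_hole between -0.022 and 0.022 m and z of long_pin_bar in the frame of shaft_hole below -0.014 m and velocity of joint long_pin_loop between -0.1 and 0.1 rad/s and distance of each of short_pin_grip, plain_pin_grip from where it was at the start of the episode below 0.03 m); the robot touches nothing.
It fails at once if another pin is taken out of the rack or knocked out (distance of any of short_pin_grip, plain_pin_grip from where it was at the start of the episode above 0.03 m).
It also fails if it takes over 48 s, if anything falls off the work surface, if the arm or the gripper's body presses on something with over 40 N, if the wrist force passes 120 N, or if a joint passes its speed limit or range.

ROBOT

A 6-joint arm with a two-finger parallel gripper is mounted at the origin on a cart in front of the work surface, level with it; the furniture and walls round the work are solid. World frame = base frame: x ahead of the robot, y to its left, z up, the work surface at z = 0. Lengths are in m, angles in degrees, forces in N, time in s.
With the tool pointing down it reaches from about 0.4 to 0.825 m from the base axis. Payload 7 kg.
Tool frame: the origin (TCP) lies on the centre line of the jaws, within the pads' length; the fingertips stand 8 mm ahead of it and the grasp point (between the pads) lies 11 mm behind it; z points along the fingers, y is the line along which they close (so a half turn about z gives the same grasp; the last joint's range is limited). The gripper opens to 88 mm and grips with 3 to 60 N. Pads are 19 mm wide; open, the fingers measure 130 mm over their backs; the gripper's body (78 mm by 193 mm) begins 47 mm behind the grasp point.
Start: joints at [92.939, 20.546, 0.682, 0, -70.136, -16.507], TCP at [0.158, 0.656, 0.197] pointing down, gripper open.
Joint ranges: [-176.03, 176.03], [-82.01, 121.73], [-58.28, 71.71], [-173.87, 95.51], [-174.79, -0.11], [-173.66, 173.66]. Speed limits (degrees/s): [136.94, 136.94, 172.46, 180, 180, 180].

INTERFACE

Orientations are given as [roll, pitch, yaw] about the fixed x, y, z axes, in that order (R = Rz(yaw) Ry(pitch) Rx(roll)).
In Python, from plant import ctrl, vision gives the robot as it stands. The module is installed in compiled form; this text tells all that it offers.
- The arm moves only by the tool move_arm, never from a script. Its argument "moves" is one flat list of numbers, 7 for each row, row after row: the finger opening in cm, from 0 to 8.76, then the shift along the tool's x, y, z in cm, then the turn, a rotation vector about the tool's x, y, z in rad. A call has 1 to 8 rows; each row shifts and turns the commanded pose from where the row before left it, along the tool's axes as they then stand; what a row does not reach is not made up. A row lasts 1/10 s, in which the tool goes at most 50 mm and 8.59 degrees, less where a joint would pass 70% of its speed; a pose out of reach is approached as far as the arm can. A call with a gripper value outside its range is refused whole. The fingers move at their own pace and stop on an object; the grip force is fixed at half the most. Time passes only in rows, so rows that do not move let the fingers close. It gives the time, the measured TCP pose, the force, the opening and the grip force at its end, in the units of the state.
- ctrl.get_obs(): the state, without advancing time (a new reading comes with each control period).
- vision.snapshot(name): name is "scene" or "side" or "wrist"; returns (picture, depth): 384x512x3 uint8, red, green, blue; 384x512 float32, m along the optical axis (not along the pixel's ray), 0 where there is no reading.
- vision.camera_model(name): a dict with "vertical_fov" (degrees; the focal length in pixels is half the picture's height over the tangent of half this angle, whatever the lens; pixels are square), "cx", "cy" (the principal point, pixels), "cam_to_world" (4x4, takes a point from camera to world coordinates). Camera axes: x right, y down, z forward; pixel columns grow to the right and rows downward; lengths in m; the calibration is good to about 2 mm. The wrist camera is an equidistant fisheye: a pixel r from the principal point sees the ray r / f radians off the axis. A picture is of the moment at which its call begins: read the wrist's pose just before it. camera_model takes no time and is no camera call; for the wrist camera it gives the pose at the moment of the call.
- ctrl.close_job(): hands the job in; it is judged then, once.
The state is a dict: "clock": time; "joint_pos": joint angles; "qvel": joint speeds; "tau": joint torques, N m; "tool_pos": TCP position; "orientation": TCP orientation; "force": force on the tool from outside, world axes, zero at the start; "moment": the same for the moment, N m; "opening": finger opening in m; "gripper_force": force on a finger pad.
Only numpy, scipy, OpenCV 4.12 (cv2) and the standard library are available. Lean on these libraries where they do the work, as an engineer would, in place of code of your own. Each camera call takes 0.05 s, during which the arm holds its last target. There are 200 camera calls.

## Working session

There is one attempt and no reset: what is moved stays moved. The work goes in short steps, Python scripts to look and compute and a tool call to move; the robot and the scene stay as the last step left them, time stands still between calls to the robot, and variables do not carry over. Pictures are saved under pics/ and viewed, at most 10 in all, crops included, and the job is handed in when it is done.

Besides the shell and the picture viewer there is one more tool, called after "Emit:" as name(argument=value, ...) on one line, values as JSON. move_arm: Moves the arm, as the interface text tells. Its arguments: {"type":"object","properties":{"moves":{"type":"array"}},"required":["moves"]}

```bash
mkdir -p pics
cat > h.py <<'E'
import numpy as np,cv2
from plant import ctrl,vision
def snap(n):
    m=vision.camera_model(n); p,d=vision.snapshot(n); return p,d,m
def cloud(d,m,n):
    h,w=d.shape; f=h/2/np.tan(np.radians(m['vertical_fov'])/2)
    u,v=np.meshgrid(np.arange(w),np.arange(h)); a=(u-m['cx'])/f; b=(v-m['cy'])/f
    if n=='wrist':
        r=np.hypot(a,b); s=np.where(r>1e-6,np.tan(np.minimum(r,1.5))/np.maximum(r,1e-6),1); a=a*s;b=b*s
    P=np.stack([a*d,b*d,d,np.ones_like(d)],-1)@np.array(m['cam_to_world']).T
    P=P[...,:3]; P[d<=0]=np.nan; return P
E
python3 - <<'E'
from h import *
ims=[]
for n in("scene","side","wrist"):
    p,d,m=snap(n); np.savez(n,p=p,d=d,P=cloud(d,m,n)); ims.append(p); print(n,np.round(m['cam_to_world'],3).tolist(),m['vertical_fov'])
cv2.imwrite('pics/a.png',cv2.resize(np.vstack([np.hstack(ims[:2]),np.hstack([ims[2],0*ims[2]])])[...,::-1],(800,600),interpolation=cv2.INTER_AREA))
print(ctrl.get_obs())
E
```

```text
scene [[0.716, -0.306, 0.627, -0.227], [-0.698, -0.311, 0.645, -0.809], [-0.002, -0.9, -0.436, 0.644], [0.0, 0.0, 0.0, 1.0]] 43.53629400069375
side [[-0.997, -0.013, 0.079, 0.405], [-0.077, 0.428, -0.9, 0.854], [-0.022, -0.904, -0.428, 0.59], [0.0, 0.0, 0.0, 1.0]] 45.01051008624364
wrist [[-0.234, -0.929, -0.286, 0.236], [-0.972, 0.224, 0.068, 0.637], [0.001, 0.294, -0.956, 0.384], [0.0, 0.0, 0.0, 1.0]] 65.70646984690485
{'clock': 0.15, 'joint_pos': array([ 9.29385139e+01,  2.05809725e+01,  6.45577952e-01, -1.43970179e-02,
       -7.01371971e+01, -1.65079578e+01]), 'qvel': array([-0.00891147, -0.11429926,  0.13599393,  0.13152157,  0.04247419,
       -0.00993857]), 'tau': array([-1.59893889e-04, -5.83273101e+01,  2.93290651e+01,  7.00119272e+00,
        8.86204303e-03, -1.07693718e-04]), 'tool_pos': array([0.15829552, 0.65574528, 0.19634849]), 'orientation': array([ 1.79926554e+02, -7.65052109e-03, -1.35743392e+01]), 'force': array([-0.05628564, -0.1654191 , -1.09373296]), 'moment': array([-0.04180654, -0.03032205, -0.04095668]), 'gripper_force': 0.0, 'opening': 0.08768476389940616}
```

View pics/a.png

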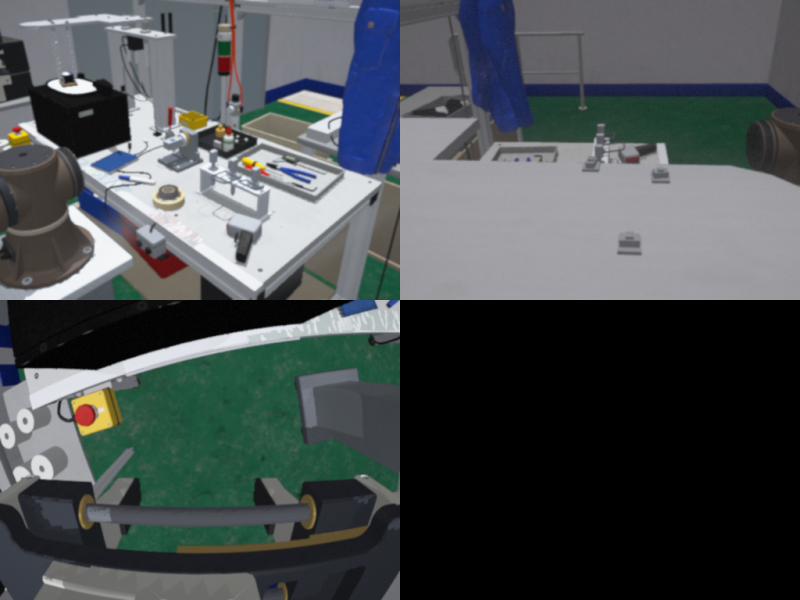

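The scene view shows the rack with three pins at about (300,240) and the stand at about (232,195) in full-size pixels. The arm blocks the side view. I'll enlarge the scene crop.

Run:
```python
from h import *
z=np.load('scene.npz');p,P=z['p'],z['P']
c=p[150:290,180:370]; cv2.imwrite('pics/b.png',cv2.resize(c,None,fx=4,fy=4,interpolation=cv2.INTER_CUBIC)[...,::-1])
m=(P[...,2]>.12)&(P[...,2]<.16)&(P[...,0]>.3)&(P[...,0]<.9)&(abs(P[...,1])<.45)
n,l,s,c=cv2.connectedComponentsWithStats(m.astype(np.uint8))
for i in range(1,n):
    if s[i,4]>8: q=P[l==i]; print(s[i],np.round(np.median(q,0),3),np.round(q.max(0),3),np.round(q.min(0),3))
```

```text
[199 119  26  18 283] [0.732 0.427 0.14 ] [0.791 0.45  0.16 ] [0.693 0.419 0.12 ]
[291 132  12   9  61] [0.895 0.183 0.128] [0.9   0.207 0.142] [0.881 0.166 0.12 ]
[  87  134   79   34 1009] [0.412 0.432 0.14 ] [0.552 0.45  0.16 ] [0.3   0.423 0.12 ]
[216 137   6  12  62] [0.657 0.3   0.139] [0.67  0.309 0.154] [0.649 0.292 0.12 ]
[432 185  48  30 785] [ 0.789 -0.404  0.14 ] [ 0.808 -0.34   0.16 ] [ 0.773 -0.45   0.12 ]
[268 191  11  17 159] [ 0.496 -0.099  0.139] [ 0.515 -0.084  0.154] [ 0.489 -0.104  0.12 ]
[294 202  11  17 163] [ 0.499 -0.178  0.14 ] [ 0.52  -0.166  0.154] [ 0.492 -0.183  0.121]
[322 213  12  18 182] [ 0.502 -0.258  0.139] [ 0.522 -0.244  0.154] [ 0.494 -0.263  0.12 ]
```

View pics/b.png

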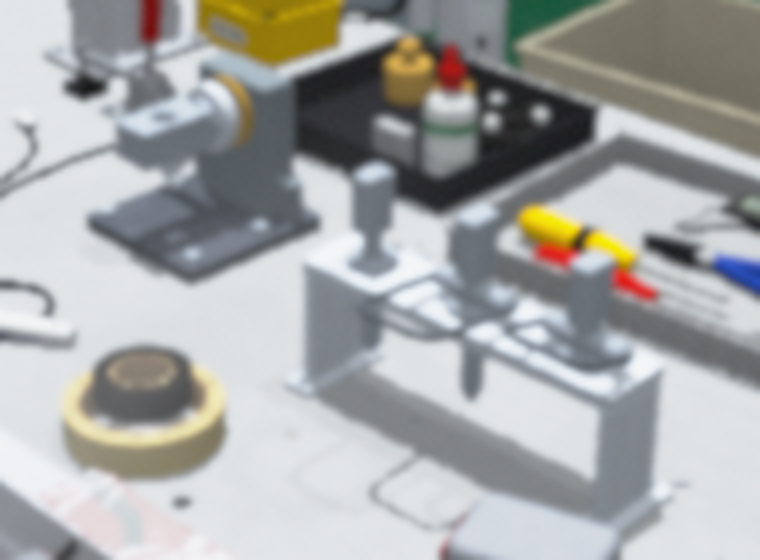

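The crop shows, left to right, the plain pin, the long pin (middle; its shank tip is visible under the plate and it has the big loop) and the short pin. The shaft hole is at about (222,179) in full-size pixels.

Run:
```python
from h import *
z=np.load('scene.npz');p,P=z['p'],z['P']
X,Y,Z=P[...,0],P[...,1],P[...,2]
for y in(-.097,-.176,-.256):
    m=(Z>.148)&(Z<.156)&(abs(Y-y)<.02)&(X>.48)&(X<.54); q=P[m]; print('top',m.sum(),q.mean(0).round(4),cv2.minAreaRect((q[:,:2]*1000).astype(np.float32)))
print('hole px',P[176:184,219:227,:].reshape(-1,3)[::5].round(3).tolist())
m=(abs(Z-.1)<.004)&(X>.45)&(X<.75)&(Y>.05)&(Y<.33)
n,l,s,c=cv2.connectedComponentsWithStats(m.astype(np.uint8))
for i in range(1,n):
    if s[i,4]>8: q=P[l==i]; print(s[i],q.mean(0).round(4),cv2.minAreaRect((q[:,:2]*1000).astype(np.float32)))
m=(Z>.098)&(Z<.15)&(X>.4)&(X<.485)&(Y>-.3)&(Y<-.05)
n,l,s,c=cv2.connectedComponentsWithStats(m.astype(np.uint8))
for i in range(1,n):
    if s[i,4]>3: q=P[l==i]; print('loop',s[i],q.mean(0).round(4),q.min(0).round(3),q.max(0).round(3))
```

```text
top 42 [ 0.5006 -0.0953  0.1515] ((502.1138610839844, -94.7589340209961), (15.808826446533203, 23.494766235351562), 82.22238159179688)
top 45 [ 0.5032 -0.175   0.1516] ((506.3275146484375, -174.12625122070312), (28.45229721069336, 15.801465034484863), 3.6499416828155518)
top 51 [ 0.5071 -0.2551  0.1515] ((509.65887451171875, -254.43560791015625), (23.8271541595459, 15.827554702758789), 10.216513633728027)
hole px [[0.651, 0.294, 0.029], [nan, nan, nan], [0.546, 0.154, 0.102], [0.558, 0.146, 0.101], [0.547, 0.147, 0.101], [0.542, 0.153, 0.097], [0.545, 0.136, 0.102], [0.549, 0.153, 0.092], [0.528, 0.141, 0.1], [0.536, 0.129, 0.101], [0.528, 0.132, 0.1], [0.542, 0.128, 0.096], [0.534, 0.131, 0.095]]
[215 153   6   3  14] [0.6572 0.3038 0.0999] ((658.6063232421875, 305.0747375488281), (15.328965187072754, 14.561224937438965), 64.03553771972656)
[209 173  45  13 215] [0.5571 0.1369 0.1003] ((569.9209594726562, 140.35609436035156), (51.236351013183594, 127.42229461669922), 76.01960754394531)
loop [270 220  34  16 116] [ 0.4487 -0.1784  0.1112] [ 0.427 -0.207  0.104] [ 0.485 -0.145  0.116]
loop [306 231  26  12  71] [ 0.4689 -0.2595  0.1155] [ 0.461 -0.286  0.109] [ 0.484 -0.224  0.12 ]
```

```bash
cat >> h.py <<'E'
from scipy.spatial.transform import Rotation as Rn
def plan(*wps):
    o=ctrl.get_obs(); p=np.array(o['tool_pos']); R=Rn.from_euler('xyz',o['orientation'],degrees=True)
    for t,yaw in wps:
        R2=Rn.from_euler('xyz',[180,0,yaw],degrees=True); rv=(R.inv()*R2).as_rotvec(); d=R.inv().apply(np.array(t)-p)*100
        n=max(1,int(np.ceil(max(np.linalg.norm(d)/4.9,np.degrees(np.linalg.norm(rv))/8.4)-.02)))
        print(t,'rows',n,'total cm',d.round(2),'rv',rv.round(3),'per row',(d/n).round(2),(rv/n).round(3)); p=np.array(t);R=R2
E
python3 - <<'E'
from h import *
for n in('scene','side'):
    P=np.load(n+'.npz')['P']; 
    for y0 in np.arange(-.4,.8,.1):
        r=[]
        for x0 in np.arange(.1,.9,.1):
            m=(P[...,0]>=x0)&(P[...,0]<x0+.1)&(P[...,1]>=y0)&(P[...,1]<y0+.1); r.append(round(float(np.max(P[...,2][m],initial=-1)),2))
        print(n,round(y0,1),r)
plan(([.158,.656,.36],-13.6),([.42,.40,.36],2),([.50,.0,.36],2),([.506,-.174,.30],2))
E
```

```text
scene -0.4 [-1.0, 0.0, 0.04, 0.04, 0.0, 0.03, 0.3, 0.57]
scene -0.3 [-1.0, 0.01, 0.04, 0.15, 0.15, 0.03, 0.02, 0.53]
scene -0.2 [0.0, 0.01, 0.01, 0.15, 0.15, 0.03, 0.03, 0.03]
scene -0.1 [0.26, 0.01, 0.05, 0.15, 0.15, 0.03, 0.03, 0.03]
scene -0.0 [0.02, 0.0, 0.03, 0.02, 0.02, 0.04, 0.11, 0.04]
scene 0.1 [0.0, 0.01, 0.02, 0.01, 0.11, 0.12, 0.06, 0.15]
scene 0.2 [-1.0, 0.01, 0.02, 0.02, 0.02, 0.15, 0.04, 0.45]
scene 0.3 [-1.0, 0.01, 0.02, 0.27, 0.02, 0.15, 0.05, 0.05]
scene 0.4 [-1.0, 0.18, 0.23, 0.27, 0.21, 0.41, 0.41, 0.05]
scene 0.5 [0.34, 0.01, 0.23, 0.26, 0.47, 0.47, 0.47, 0.02]
scene 0.6 [0.46, 0.47, 0.47, 0.47, 0.47, 0.47, 0.47, 0.07]
scene 0.7 [-0.02, 0.47, 0.47, 0.47, 0.47, 0.47, 0.46, 0.17]
scene 0.8 [-0.0, 0.04, 0.2, -0.38, -0.39, 0.46, 0.46, 0.0]
side -0.4 [-1.0, 0.0, 0.04, 0.04, 0.0, 0.03, 0.28, 0.54]
side -0.3 [-1.0, 0.0, 0.04, 0.15, 0.15, 0.03, 0.02, 0.54]
side -0.2 [-1.0, -1.0, -1.0, 0.15, 0.15, -1.0, -1.0, -1.0]
side -0.1 [0.26, -1.0, -1.0, 0.15, 0.15, -1.0, -1.0, -1.0]
side -0.0 [0.26, -1.0, -1.0, -1.0, -1.0, -1.0, -1.0, -1.0]
side 0.1 [-1.0, -1.0, -1.0, -1.0, -1.0, -
[... 206 characters left out ...]
 -1.0, -1.0, -1.0, 0.47, 0.47, -1.0, -1.0]
side 0.6 [-1.0, 0.47, 0.47, 0.47, 0.47, -1.0, -1.0, -1.0]
side 0.7 [-1.0, -1.0, 0.47, 0.47, 0.47, -1.0, -1.0, -1.0]
side 0.8 [-1.0, -1.0, -1.0, -1.0, -1.0, -1.0, -1.0, -1.0]
[0.158, 0.656, 0.36] rows 4 total cm [ -0.03   0.   -16.37] rv [ 0.001 -0.     0.   ] per row [-0.01  0.   -4.09] [ 0. -0.  0.]
[0.42, 0.4, 0.36] rows 8 total cm [31.49 18.72  0.  ] rv [-0.     0.    -0.272] per row [3.94 2.34 0.  ] [-0.     0.    -0.034]
[0.5, 0.0, 0.36] rows 9 total cm [ 6.6  40.25  0.  ] rv [0. 0. 0.] per row [0.73 4.47 0.  ] [0. 0. 0.]
[0.506, -0.174, 0.3] rows 4 total cm [-1.000e-02  1.741e+01  6.000e+00] rv [0. 0. 0.] per row [-0.    4.35  1.5 ] [0. 0. 0.]
```

Run:
```python
from h import *
for n in('scene','side'):
    z=np.load(n+'.npz');P=z['P']; m=(P[...,2]>.2)&(P[...,0]>.0)&(P[...,0]<.9)&(P[...,1]>.0)&(P[...,1]<1)
    k,l,s,c=cv2.connectedComponentsWithStats(m.astype(np.uint8))
    for i in range(1,k):
        if s[i,4]>25:
            q=P[l==i]; print(n,s[i],q.min(0).round(2),q.max(0).round(2),np.median(q,0).round(2))
P=np.load('side.npz')['P']; m=abs(P[...,2]-.465)<.02; q=P[m]
print(m.sum(),cv2.minAreaRect((q[:,:2]*1000).astype(np.float32)))
p=np.load('scene.npz')['p']; cv2.imwrite('pics/c.png',cv2.resize(p[0:200,0:280],None,fx=2.8,fy=2.8)[...,::-1])
```

```text
scene [   25    17   202   124 10236] [0.29 0.37 0.2 ] [0.8  0.81 0.47] [0.66 0.6  0.3 ]
scene [277  32  13  66 553] [0.89 0.23 0.25] [0.9  0.28 0.45] [0.89 0.25 0.36]
scene [ 0 37  4 19 48] [0.19 0.62 0.42] [0.2  0.64 0.46] [0.2  0.63 0.43]
scene [ 0 60  5 10 35] [0.18 0.62 0.38] [0.2  0.65 0.4 ] [0.19 0.63 0.39]
scene [  0  76  15  55 476] [0.14 0.55 0.23] [0.22 0.74 0.36] [0.16 0.57 0.31]
scene [ 17 185  50  13 356] [0.   0.   0.28] [0.07 0.06 0.28] [0.02 0.02 0.28]
scene [ 71 189  15   5  46] [0.07 0.   0.26] [0.1  0.02 0.26] [0.09 0.01 0.26]
side [ 450  147   62   55 2830] [0.01 0.   0.2 ] [0.11 0.07 0.28] [0.06 0.05 0.24]
side [    0   151   512   233 93170] [0.3  0.52 0.45] [0.64 0.75 0.47] [0.43 0.69 0.46]
94506 ((676.4326171875, 134.3013916015625), (264.85552978515625, 1380.279052734375), 24.80568504333496)
```

View pics/c.png

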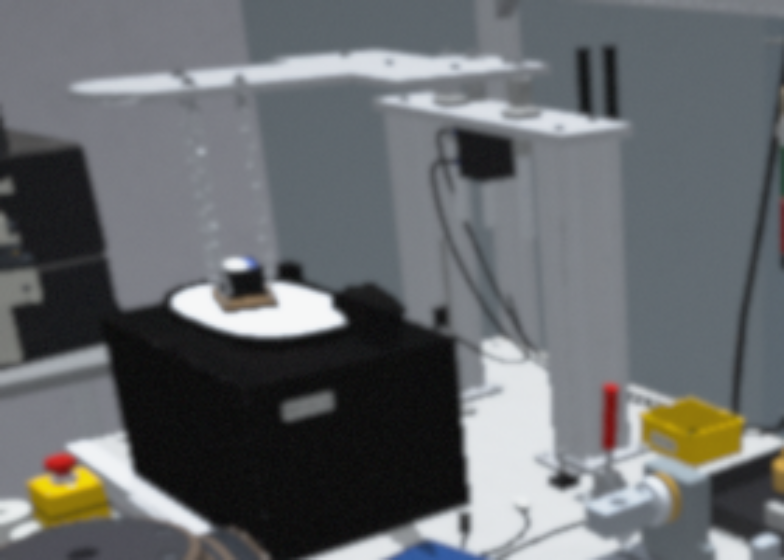

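The picture shows a gantry plate at z 0.47 and a black box 0.27 high on the left, so I'll swing past them at a small radius.

Run:
```python
from h import *
plan(([.158,.656,.30],-13.6),([.13,.42,.37],-13.6),([.30,.32,.37],-13.6),([.42,.12,.37],2),([.506,-.174,.30],2))
```

```text
[0.158, 0.656, 0.3] rows 3 total cm [ -0.03  -0.   -10.37] rv [ 0.001 -0.     0.   ] per row [-0.01 -0.   -3.46] [ 0. -0.  0.]
[0.13, 0.42, 0.37] rows 6 total cm [ 2.83 23.6  -7.  ] rv [0. 0. 0.] per row [ 0.47  3.93 -1.17] [0. 0. 0.]
[0.3, 0.32, 0.37] rows 5 total cm [18.87  5.72  0.  ] rv [0. 0. 0.] per row [3.77 1.14 0.  ] [0. 0. 0.]
[0.42, 0.12, 0.37] rows 5 total cm [16.37 16.62  0.  ] rv [-0.     0.    -0.272] per row [3.27 3.32 0.  ] [-0.     0.    -0.054]
[0.506, -0.174, 0.3] rows 7 total cm [ 7.57 29.68  7.  ] rv [0. 0. 0.] per row [1.08 4.24 1.  ] [0. 0. 0.]
```

Emit:
move_arm(moves=[8.7,0,0,-3.5,0,0,0,8.7,0,0,-3.5,0,0,0,8.7,0.5,3.9,-3,0,0,0,8.7,0.5,3.9,-2,0,0,0,8.7,0.5,3.9,-1.2,0,0,0,8.7,0.5,3.9,-1.2,0,0,0,8.7,0.5,3.9,-1.2,0,0,0,8.7,0.5,3.9,-1.2,0,0,0])

```text
clock: 0.95
tool_pos: [0.1326, 0.4198, 0.3652]
orientation: [180.0, 0.0, -13.6]
force: [-0.5, 0.4, 0.2]
opening: 0.0871
gripper_force: 0.0
```

Emit:
move_arm(moves=[8.7,3.8,1.2,0,0,0,0,8.7,3.8,1.2,0,0,0,0,8.7,3.8,1.2,0,0,0,0,8.7,3.8,1.2,0,0,0,0,8.7,3.8,1.2,0,0,0,0,8.7,3.3,3.3,0,0,0,-0.05,8.7,3.3,3.3,0,0,0,-0.05,8.7,3.3,3.3,0,0,0,-0.05])

```text
clock: 1.75
tool_pos: [0.3825, 0.2013, 0.3652]
orientation: [-180.0, -0.0, -4.8]
force: [1.1, 1.5, -1.1]
opening: 0.0871
gripper_force: 0.0
```

Emit:
move_arm(moves=[8.7,3.3,3.3,0,0,0,-0.06,8.7,3.3,3.3,0,0,0,-0.06,8.7,1.1,4.2,0,0,0,0,8.7,1.1,4.2,0,0,0,0,8.7,1.1,4.2,0,0,0,0,8.7,1.1,4.2,2,0,0,0,8.7,1.1,4.2,2,0,0,0])

```text
clock: 2.45
tool_pos: [0.5065, -0.0763, 0.3249]
orientation: [-180.0, -0.1, 1.9]
force: [1.7, 1.1, -0.3]
opening: 0.087
gripper_force: 0.0
```

Emit:
move_arm(moves=[8.7,0,3.3,1.5,0,0,0,8.7,0,3.3,1.5,0,0,0,8.7,0,3.2,1.5,0,0,0,8.7,0,0,0,0,0,0])

```text
clock: 2.85
tool_pos: [0.5078, -0.175, 0.2772]
orientation: [-180.0, 0.3, 1.7]
force: [0.4, 0.3, 0.2]
opening: 0.0869
gripper_force: 0.0
```

Run:
```python
from h import *
ims=[]
for n in("wrist","side"):
    p,d,m=snap(n); P=cloud(d,m,n); np.savez(n,p=p,d=d,P=P); ims.append(p)
    X,Y,Z=P[...,0],P[...,1],P[...,2]
    for y in(-.097,-.176,-.256):
        q=P[(abs(Z-.152)<.006)&(abs(Y-y)<.02)&(X>.48)&(X<.54)]
        if len(q)>9: print(n,'top',len(q),q.mean(0).round(4),cv2.minAreaRect((q[:,:2]*1000).astype(np.float32)))
    q=P[(abs(Z-.1)<.003)&(X>.45)&(X<.75)&(Y>.05)&(Y<.25)]
    if len(q)>9: print(n,'shaft',len(q),q.mean(0).round(4),cv2.minAreaRect((q[:,:2]*1000).astype(np.float32)))
cv2.imwrite('pics/d.png',cv2.resize(np.vstack([ims[0],ims[1]]),(800*3//4,900*3//4-75))[...,::-1])
print(ctrl.get_obs()['tool_pos'])
```

```text
wrist top 302 [ 0.5036 -0.0926  0.1515] ((502.91619873046875, -92.00804138183594), (16.099485397338867, 23.81266975402832), 88.47566223144531)
wrist top 309 [ 0.5063 -0.1719  0.1518] ((505.473876953125, -171.98582458496094), (24.530128479003906, 15.427987098693848), 1.833966612815857)
wrist top 300 [ 0.5096 -0.2505  0.1515] ((509.1413879394531, -251.1063995361328), (23.794876098632812, 16.2027645111084), 3.5592377185821533)
wrist shaft 783 [0.5506 0.1428 0.1002] ((568.640869140625, 145.35433959960938), (68.60684967041016, 120.67034912109375), 86.7978286743164)
side top 53 [ 0.5011 -0.086   0.1506] ((501.6996154785156, -87.71408081054688), (13.526080131530762, 23.56751251220703), 84.48774719238281)
side top 46 [ 0.5044 -0.1666  0.1503] ((505.0993957519531, -167.39508056640625), (21.993444442749023, 12.466981887817383), 6.868486404418945)
side top 35 [ 0.5085 -0.2466  0.1505] ((508.171630859375, -248.08645629882812), (21.117218017578125, 13.233667373657227), 0.8042000532150269)
[ 0.50897218 -0.17309705  0.27950191]
```

View pics/d.png

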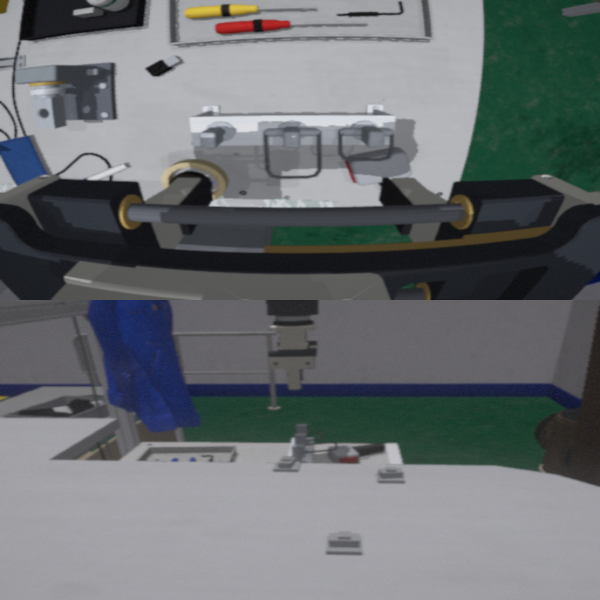

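The wrist view confirms it: the middle pin at about (292,130) carries the big loop (262–322, 128–178). The tab is at (0.506, -0.172) with yaw about 2°, its top at z 0.152 as expected. I'll descend and grasp.

Emit:
move_arm(moves=[5,-0.2,-0.1,4,0,0,0,5,0,0,4,0,0,0,5,0,0,3.5,0,0,0,5,0,0,2.5,0,0,0,5,0,0,1.3,0,0,0,5,0,0,0,0,0,0])

```text
clock: 3.55
tool_pos: [0.5069, -0.1708, 0.1262]
orientation: [-180.0, 0.1, 2.0]
force: [-0.5, -0.4, -0.7]
opening: 0.0509
gripper_force: 0.0
```

Emit:
move_arm(moves=[0.8,0,0,0,0,0,0,0.8,0,0,0,0,0,0,0.8,0,0,0,0,0,0,0.8,0,0,0,0,0,0,0.8,0,0,0,0,0,0])

```text
clock: 4.05
tool_pos: [0.5076, -0.1716, 0.1276]
orientation: [180.0, -0.0, 1.9]
force: [0.3, 0.1, -0.4]
opening: 0.0159
gripper_force: 0.0
```

Emit:
move_arm(moves=[0.5,0,0,0,0,0,0,0.5,0,0,0,0,0,0,0.5,0,0,0,0,0,0,0.5,0,0,-0.5,0,0,0,0.5,0,0,-2,0,0,0])

```text
clock: 4.55
tool_pos: [0.5059, -0.1714, 0.1507]
orientation: [-180.0, 0.2, 1.9]
force: [1.0, -0.5, -0.6]
opening: 0.0049
gripper_force: 0.0
```

Run:
```python
from h import *
ims=[]
for n in("scene","wrist"):
    p,d,m=snap(n); P=cloud(d,m,n); np.savez(n,p=p,d=d,P=P); ims.append(p)
cv2.imwrite('pics/e.png',np.hstack([cv2.resize(ims[0][130:290,230:370],(400,457),interpolation=cv2.INTER_CUBIC),cv2.resize(ims[1][:, 60:452],(400,457))])[...,::-1])
o=ctrl.get_obs();print(o['tool_pos'],o['opening'],o['gripper_force'])
```

```text
[ 0.50902153 -0.17183985  0.15470629] 0.005061497530421563 0.0
```

View pics/e.png

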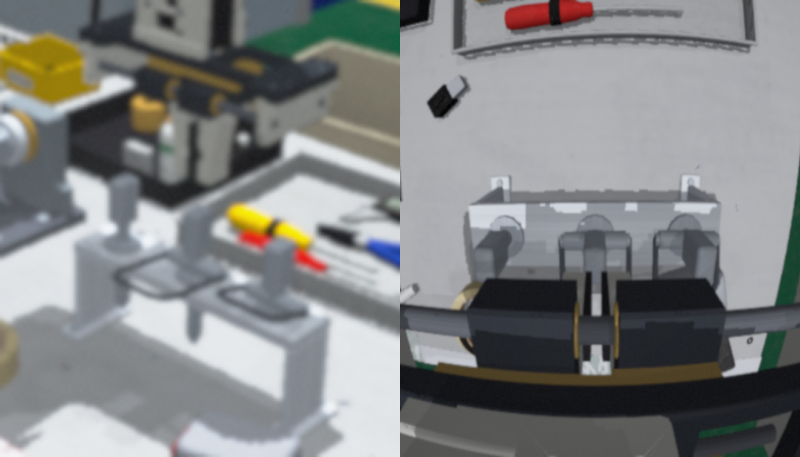

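Run:
```python
from h import *
P=np.load('scene.npz')['P'];X,Y,Z=[P[...,i] for i in range(3)]
for z0 in np.arange(.12,.24,.01):
    q=P[(Z>z0)&(Z<z0+.01)&(X>.44)&(X<.6)&(Y>-.215)&(Y<-.13)]
    if len(q): print(round(z0,2),len(q),q.min(0).round(3),q.max(0).round(3))
```

```text
0.12 40 [ 0.493 -0.183  0.12 ] [ 0.516 -0.167  0.13 ]
0.13 46 [ 0.493 -0.183  0.13 ] [ 0.516 -0.167  0.14 ]
0.14 41 [ 0.493 -0.182  0.14 ] [ 0.516 -0.165  0.149]
0.15 40 [ 0.493 -0.182  0.15 ] [ 0.518 -0.167  0.154]
0.18 54 [ 0.493 -0.193  0.181] [ 0.517 -0.154  0.19 ]
0.19 76 [ 0.494 -0.193  0.19 ] [ 0.518 -0.155  0.2  ]
0.2 84 [ 0.494 -0.194  0.2  ] [ 0.518 -0.155  0.21 ]
0.21 76 [ 0.494 -0.196  0.21 ] [ 0.516 -0.154  0.22 ]
0.22 97 [ 0.493 -0.198  0.22 ] [ 0.519 -0.152  0.23 ]
0.23 59 [ 0.492 -0.199  0.23 ] [ 0.518 -0.15   0.239]
```

Run:
```python
from h import *
P=np.load('side.npz')['P'];X,Y,Z=[P[...,i] for i in range(3)]
q=P[(Z>.2)&(Z<.6)&(X>.4)&(X<.62)&(Y>-.3)&(Y<-.05)]
for z0 in np.arange(.25,.4,.01):
    s=q[(q[:,2]>=z0)&(q[:,2]<z0+.01)]
    if len(s): print(round(z0,2),len(s),s.min(0).round(3),s.max(0).round(3))
p,d,m=snap('scene');P=cloud(d,m,'scene');X,Y,Z=[P[...,i] for i in range(3)]
g=(Z>.16)&(Z<.3)&(X>.44)&(X<.6)&(Y>-.215)&(Y<-.13)
print(P[g][:,2].min(),ctrl.get_obs()['tool_pos'],ctrl.get_obs()['joint_pos'])
```

```text
0.3 3 [ 0.5   -0.223  0.309] [ 0.513 -0.118  0.31 ]
0.31 58 [ 0.495 -0.226  0.31 ] [ 0.517 -0.111  0.32 ]
0.32 62 [ 0.495 -0.225  0.32 ] [ 0.517 -0.112  0.33 ]
0.33 63 [ 0.495 -0.227  0.33 ] [ 0.516 -0.111  0.34 ]
0.34 48 [ 0.496 -0.226  0.34 ] [ 0.516 -0.107  0.349]
0.35 48 [ 0.496 -0.115  0.35 ] [ 0.517 -0.106  0.36 ]
0.36 40 [ 0.495 -0.112  0.36 ] [ 0.517 -0.102  0.37 ]
0.37 118 [ 0.467 -0.255  0.37 ] [ 0.545 -0.083  0.38 ]
0.38 206 [ 0.467 -0.252  0.38 ] [ 0.544 -0.082  0.39 ]
0.39 207 [ 0.467 -0.259  0.39 ] [ 0.547 -0.077  0.4  ]
0.4 219 [ 0.467 -0.26   0.4  ] [ 0.55  -0.075  0.41 ]
0.18470613238874023 [ 0.50835324 -0.17158306  0.15349456] [ 2.30844767e+00  9.39235451e+00 -2.05444866e+01  1.94727412e-02
 -5.99120833e+01  8.95964217e+01]
```

The pictures show the fingertips about 37 mm higher than the reported TCP implies, both open and closed, so the first close was just above the tab. I'll correct by going 37 mm lower and checking by camera before closing.

Emit:
move_arm(moves=[5,-0.15,0,0,0,0,0,5,0,0,0,0,0,0,5,0,0,0,0,0,0,5,0,0,0,0,0,0,5,0,0,2,0,0,0,5,0,0,2,0,0,0,5,0,0,1.2,0,0,0,5,0,0,0.9,0,0,0])

```text
clock: 5.5
tool_pos: [0.5055, -0.1716, 0.0901]
orientation: [180.0, 0.1, 1.9]
force: [-0.3, 0.0, 0.7]
opening: 0.0496
gripper_force: 0.0
```

```bash
cat >> h.py <<'E'
def slices(n,x0,x1,y0,y1,z0,z1,st=.01):
    p,d,m=snap(n);P=cloud(d,m,n); q=P[~np.isnan(P[...,0])]
    q=q[(q[:,0]>x0)&(q[:,0]<x1)&(q[:,1]>y0)&(q[:,1]<y1)]
    for z in np.arange(z0,z1,st):
        s=q[(q[:,2]>=z)&(q[:,2]<z+st)]
        if len(s)>2: print(n,round(z,3),len(s),s.min(0).round(3),s.max(0).round(3))
    return p,P
E
python3 - <<'E'
from h import *
slices('scene',.47,.54,-.165,-.11,.105,.16,.005)
slices('scene',.47,.54,-.24,-.185,.105,.16,.005)
o=ctrl.get_obs();print(o['tool_pos'],o['force'],o['opening'])
E
```

```text
scene 0.105 32 [ 0.471 -0.164  0.105] [ 0.507 -0.143  0.11 ]
scene 0.11 3 [ 0.497 -0.154  0.11 ] [ 0.504 -0.152  0.11 ]
scene 0.12 16 [ 0.492 -0.15   0.12 ] [ 0.514 -0.133  0.125]
scene 0.125 22 [ 0.491 -0.15   0.125] [ 0.514 -0.132  0.13 ]
scene 0.13 22 [ 0.492 -0.149  0.13 ] [ 0.514 -0.132  0.135]
scene 0.135 19 [ 0.492 -0.151  0.135] [ 0.515 -0.134  0.139]
scene 0.14 26 [ 0.493 -0.151  0.14 ] [ 0.513 -0.133  0.145]
scene 0.145 20 [ 0.493 -0.164  0.145] [ 0.513 -0.132  0.15 ]
scene 0.15 21 [ 0.494 -0.165  0.15 ] [ 0.514 -0.132  0.155]
scene 0.155 24 [ 0.491 -0.15   0.155] [ 0.517 -0.134  0.16 ]
scene 0.16 25 [ 0.492 -0.151  0.16 ] [ 0.516 -0.129  0.165]
scene 0.105 65 [ 0.471 -0.24   0.105] [ 0.514 -0.187  0.11 ]
scene 0.11 15 [ 0.471 -0.235  0.11 ] [ 0.509 -0.187  0.114]
scene 0.12 15 [ 0.496 -0.214  0.121] [ 0.515 -0.198  0.125]
scene 0.125 21 [ 0.495 -0.216  0.125] [ 0.52  -0.197  0.13 ]
scene 0.13 22 [ 0.494 -0.215  0.13 ] [ 0.516 -0.197  0.135]
scene 0.135 21 [ 0.495 -0.215  0.135] [ 0.517 -0.2    0.14 ]
scene 0.14 22 [ 0.493 -0.216  0.14 ] [ 0.517 -0.198  0.145]
scene 0.145 22 [ 0.493 -0.217  0.145] [ 0.517 -0.203  0.15 ]
scene 0.15 20 [ 0.494 -0.218  0.15 ] [ 0.518 -0.2    0.154]
scene 0.155 23 [ 0.495 -0.219  0.155] [ 0.515 -0.199  0.16 ]
scene 0.16 22 [ 0.495 -0.22   0.16 ] [ 0.517 -0.199  0.165]
[ 0.50521033 -0.17154556  0.08997605] [-0.8607541   0.09472215  0.10630425] 0.05005938646576062
```

The tips are at z 0.12, either side of the tab. I'll close and lift a little.

Emit:
move_arm(moves=[0.5,0,0,0,0,0,0,0.5,0,0,0,0,0,0,0.5,0,0,0,0,0,0,0.5,0,0,0,0,0,0,0.5,0,0,0,0,0,0,0.5,0,0,0,0,0,0,0.5,0,0,0,0,0,0,0.5,0,0,0,0,0,0])

```text
clock: 6.4
tool_pos: [0.506, -0.1716, 0.0913]
orientation: [180.0, -0.0, 1.9]
force: [0.7, 1.3, 3.1]
opening: 0.0158
gripper_force: 30.0
```

Emit:
move_arm(moves=[0.5,0,0,-1,0,0,0,0.5,0,0,-3,0,0,0,0.5,0,0,-3,0,0,0,0.5,0,0,-3,0,0,0,0.5,0,0,-3,0,0,0,0.5,0,0,-2,0,0,0,0.5,0,0,0,0,0,0])

```text
clock: 7.1
tool_pos: [0.5072, -0.1719, 0.2445]
orientation: [180.0, -0.3, 1.9]
force: [-0.1, 0.1, -1.6]
opening: 0.0159
gripper_force: 30.0
```

Run:
```python
from h import *
tiles=[]
for n in('scene','wrist'):
    p,d,m=snap(n);P=cloud(d,m,n);np.savez(n,p=p,d=d,P=P);X,Y,Z=[P[...,i] for i in range(3)]
    g=(abs(Z-.1)<.004)&(X>.48)&(X<.62)&(Y>.08)&(Y<.22)
    q=P[g]; print(n,len(q),q.min(0).round(3),q.max(0).round(3)); 
    r,c=np.where(g); print(r.min(),r.max(),c.min(),c.max())
    t=p[max(0,r.min()-25):r.max()+25,max(0,c.min()-25):c.max()+25]; print('off',r.min()-25,c.min()-25,t.shape)
    tiles.append(cv2.resize(t,(400,int(400*t.shape[0]/t.shape[1])),interpolation=cv2.INTER_CUBIC)[:580])
    h,e=np.histogram(q[:,0],14); 
    # cross-section edges per x bin
    for x0 in np.arange(.5,.6,.01):
        s=q[(q[:,0]>=x0)&(q[:,0]<x0+.01)]
        if len(s)>3: print(round(x0,2),len(s),s[:,1].min().round(4),s[:,1].max().round(4))
H=max(t.shape[0] for t in tiles)
cv2.imwrite('pics/f.png',np.hstack([np.pad(t,((0,H-t.shape[0]),(0,0),(0,0))) for t in tiles])[...,::-1])
```

```text
scene 218 [0.509 0.106 0.096] [0.62  0.179 0.104]
169 185 209 252
off 144 184 (66, 93, 3)
0.5 9 0.1316 0.1613
0.51 28 0.1259 0.1651
0.52 23 0.1268 0.1634
0.53 17 0.1297 0.1626
0.54 20 0.1299 0.1657
0.55 24 0.1287 0.1654
0.56 24 0.1257 0.1638
0.57 26 0.1233 0.1648
0.58 8 0.1195 0.1336
0.59 18 0.1086 0.1724
wrist 941 [0.508 0.109 0.096] [0.619 0.168 0.104]
87 169 15 42
off 62 -10 (132, 67, 3)
0.5 22 0.1324 0.1645
0.51 124 0.1297 0.1667
0.52 123 0.1294 0.1662
0.53 85 0.1299 0.1656
0.54 96 0.1303 0.1678
0.55 130 0.1301 0.1653
0.56 121 0.13 0.1637
0.57 63 0.1242 0.1599
0.58 63 0.1241 0.157
0.59 61 0.1105 0.1573
```

View pics/f.png

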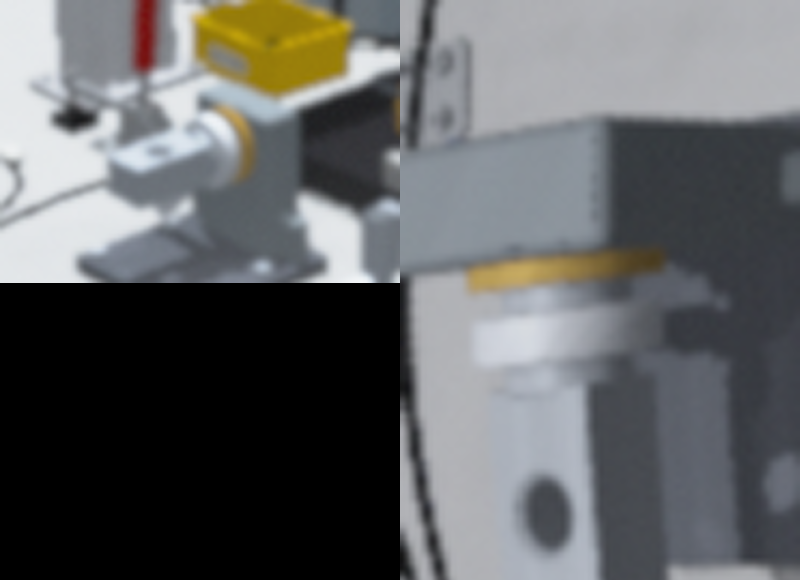

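The wrist crop shows the hole clearly at full-size pixel (24,148) and the shaft at y≈0.130–0.165 with its end at x≈0.508. That puts the hole at about (0.538, 0.147). I'll move above it and look from close by.

Emit:
move_arm(moves=[0.5,0,-1,-2,0,0,0,0.5,0.6,-4,0,0,0,0,0.5,0.6,-4.5,0,0,0,0,0.5,0.6,-4.5,0,0,0,0,0.5,0.6,-4.5,0,0,0,0,0.5,0.6,-4.5,0,0,0,0,0.5,0.6,-4.5,0,0,0,0,0.5,0.6,-4.3,0,0,0,0])

```text
clock: 8.0
tool_pos: [0.5362, 0.1493, 0.2594]
orientation: [179.9, 0.1, 1.9]
force: [1.4, -0.4, -1.9]
opening: 0.0158
gripper_force: 30.0
```

Emit:
move_arm(moves=[0.5,0,0,2,0,0,0,0.5,0,0,0,0,0,0,0.5,0,0,0,0,0,0])

```text
clock: 8.3
tool_pos: [0.5365, 0.1469, 0.2399]
orientation: [179.9, 0.2, 1.9]
force: [-0.2, 0.3, -1.3]
opening: 0.0161
gripper_force: 30.0
```

Run:
```python
from h import *
tiles=[]
o=ctrl.get_obs();print(o['tool_pos'],o['orientation'])
for n in('wrist','scene'):
    p,d,m=snap(n);P=cloud(d,m,n);np.savez(n,p=p,d=d,P=P);X,Y,Z=[P[...,i] for i in range(3)]
    g=(abs(Z-.1)<.004)&(X>.48)&(X<.575)&(Y>.11)&(Y<.19)
    q=P[g]; print(n,len(q),q.min(0).round(3),q.max(0).round(3)); 
    for x0 in np.arange(.5,.58,.01):
        s=q[(q[:,0]>=x0)&(q[:,0]<x0+.01)]
        if len(s)>3: print(round(x0,2),len(s),np.percentile(s[:,1],[3,97]).round(4))
    r,c=np.where(g); print(r.min(),r.max(),c.min(),c.max())
    if n=='scene': tiles.append(cv2.resize(p[70:220,150:300],(400,400),interpolation=cv2.INTER_CUBIC))
    else: tiles.append(cv2.resize(p[:300,106:406],(400,400),interpolation=cv2.INTER_CUBIC))
cv2.imwrite('pics/g.png',np.hstack(tiles)[...,::-1])
q=P[(P[...,0]>.43)&(P[...,0]<.65)&(P[...,1]>.08)&(P[...,1]<.2)]
for z in np.arange(.11,.3,.01):
    s=q[(q[:,2]>=z)&(q[:,2]<z+.01)]
    if len(s)>2: print(round(z,3),len(s),s.min(0).round(3),s.max(0).round(3))
```

```text
[0.53646985 0.14690026 0.23990643] [1.79890995e+02 1.58007417e-01 1.90333971e+00]
wrist 1395 [0.508 0.131 0.096] [0.575 0.165 0.104]
0.5 23 [0.1315 0.1644]
0.51 180 [0.1319 0.1641]
0.52 250 [0.1321 0.1638]
0.53 149 [0.1316 0.1645]
0.54 185 [0.1314 0.1647]
0.55 265 [0.1315 0.1637]
0.56 262 [0.1319 0.1639]
0.57 81 [0.1357 0.1599]
141 198 235 267
scene 152 [0.507 0.121 0.096] [0.574 0.167 0.104]
0.5 8 [0.1292 0.1598]
0.51 25 [0.1295 0.1615]
0.52 24 [0.1297 0.162 ]
0.53 14 [0.1261 0.1636]
0.54 26 [0.1291 0.1642]
0.55 21 [0.1261 0.1613]
0.56 24 [0.1281 0.161 ]
0.57 10 [0.1231 0.1499]
174 185 209 236
0.11 142 [0.576 0.105 0.11 ] [0.632 0.183 0.117]
0.18 14 [0.53  0.136 0.182] [0.543 0.149 0.19 ]
0.19 21 [0.53  0.137 0.191] [0.543 0.148 0.2  ]
0.2 15 [0.531 0.135 0.202] [0.539 0.147 0.21 ]
0.21 19 [0.529 0.135 0.21 ] [0.541 0.148 0.219]
0.22 17 [0.532 0.136 0.22 ] [0.541 0.149 0.229]
0.23 15 [0.531 0.134 0.231] [0.541 0.145 0.237]
0.24 29 [0.521 0.115 0.24 ] [0.542 0.165 0.25 ]
0.25 124 [0.466 0.109 0.25 ] [0.544 0.175 0.26 ]
0.26 66 [0.459 0.111 0.26 ] [0.549 0.174 0.27 ]
0.27 53 [0.523 0.118 0.27 ] [0.549 0.167 0.28 ]
0.28 67 [0.524 0.115 0.28 ] [0.551 0.168 0.29 ]
0.29 73 [0.523 0.118 0.29 ] [0.55  0.171 0.299]
```

View pics/g.png

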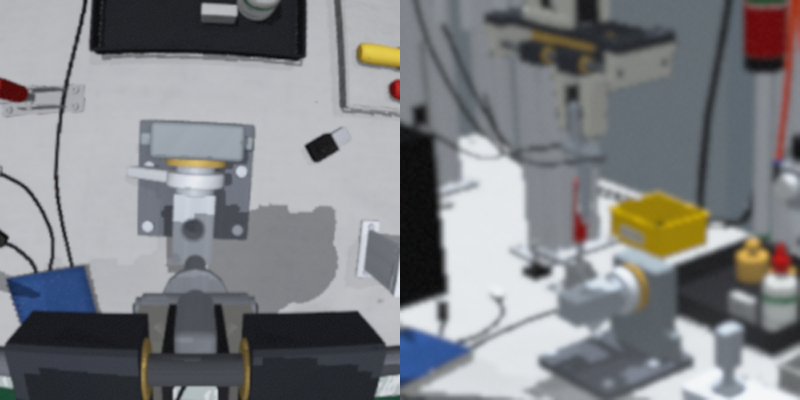

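The wrist view shows the hole at about (251,171) full-size, right ahead of the shank tip. The pin hangs straight in the jaws, with its loop towards -x. I'll fix the hole centre numerically.

Run:
```python
from h import *
for n,(u0,v0) in (('wrist',(251,171)),('scene',(223,179))):
    p=np.load(n+'.npz')['p']; m=vision.camera_model(n); g=cv2.cvtColor(p,cv2.COLOR_RGB2GRAY).astype(float)
    w=9 if n=='wrist' else 7
    s=g[v0-w:v0+w+1,u0-w:u0+w+1]; print(n); print(s[::1].astype(int)) if n=='scene' else 0
    th=(s.max()+s.min())/2 if n=='wrist' else 130
    b=(s<th).astype(np.uint8); k,l,st,c=cv2.connectedComponentsWithStats(b); i=1+np.argmin([np.hypot(*(c[j]-w)) for j in range(1,k)]); print(st[i],c[i])
    u,v=c[i]+[u0-w,v0-w]; f=192/np.tan(np.radians(m['vertical_fov'])/2); a=np.array([(u-m['cx'])/f,(v-m['cy'])/f]); r=np.hypot(*a)
    if n=='wrist': a=a*np.tan(r)/r
    M=np.array(m['cam_to_world']); dr=M[:3,:3]@[a[0],a[1],1]; P=M[:3,3]+dr*(.1-M[2,3])/dr[2]; print('hole',u,v,P.round(4))
```

```text
wrist
[  0   1  19  18 279] [ 8.77060932 10.16487455]
hole 250.7706093189964 172.16487455197134 [0.5395 0.148  0.1   ]
scene
[[113 117 117 115 112 113 128 162 203 221 220 206 189 180 191]
 [109 113 117 117 115 116 129 159 199 217 209 184 166 164 170]
 [109 112 117 126 132 141 161 186 210 219 210 183 172 177 184]
 [114 117 127 147 168 182 200 215 222 224 219 204 192 195 203]
 [128 133 141 163 189 206 216 221 223 224 223 220 214 210 212]
 [142 145 146 158 178 195 205 206 207 211 216 220 219 217 214]
 [147 143 139 139 149 162 168 169 170 176 190 200 202 199 191]
 [147 140 133 129 131 135 139 141 143 148 155 159 159 155 147]
 [148 143 136 134 133 133 131 132 133 132 129 128 125 120 117]
 [148 146 143 140 135 132 128 124 122 120 117 115 112 112 111]
 [144 142 139 134 129 124 119 116 114 112 111 111 111 112 110]
 [133 131 126 121 117 115 112 111 112 111 111 111 110 111 111]
 [119 117 115 115 111 111 110 111 110 110 111 111 112 112 111]
 [112 112 112 110 112 111 112 111 112 111 112 111 112 111 112]
 [111 111 111 111 112 111 111 112 111 111 112 112 111 112 110]]
[3 7 1 1 1] [3. 7.]
hole 219.0 179.0 [0.5362 0.1507 0.1   ]
```

Run:
```python
from h import *
for n,(u0,v0),w in (('wrist',(251,171),10),('scene',(221,177),9)):
    p=np.load(n+'.npz')['p']; m=vision.camera_model(n); g=cv2.cvtColor(p,cv2.COLOR_RGB2GRAY)
    s=g[v0-w:v0+w+1,u0-w:u0+w+1]; print(n,v0-w,u0-w); print(s)
    f=192/np.tan(np.radians(m['vertical_fov'])/2);M=np.array(m['cam_to_world'])
    def ray(u,v):
        a=np.array([(u-m['cx'])/f,(v-m['cy'])/f]); r=np.hypot(*a)
        if n=='wrist': a=a*np.tan(r)/r
        dr=M[:3,:3]@[a[0],a[1],1]; return (M[:3,3]+dr*(.1-M[2,3])/dr[2]).round(4)
    for v in range(v0-w,v0+w+1,3): print(v,ray(u0,v),ray(u0+5,v))
```

```text
wrist 161 241
[[202 202 203 205 207 208 206 203 200 198 181 154 143 145 144 145 145 146
  146 150 158]
 [202 202 203 205 207 207 202 196 194 190 173 148 140 141 142 144 145 145
  146 148 150]
 [202 202 203 204 203 196 186 178 174 167 151 131 128 133 137 141 145 146
  146 148 151]
 [201 201 200 196 189 170 152 144 138 131 117 106 106 114 123 133 142 145
  146 147 150]
 [193 195 189 176 159 136 111 100  93  87  84  79  84  93 105 119 132 140
  145 149 149]
 [172 177 165 139 117  99  82  74  71  69  71  72  73  81  89 104 117 132
  142 148 150]
 [147 145 130 105  85  74  70  68  69  68  69  71  71  76  77  87 103 122
  138 145 149]
 [137 126 108  87  74  71  69  69  70  70  70  72  73  76  76  82  94 111
  129 145 149]
 [132 117  98  81  70  70  69  70  69  69  69  72  75  74  76  78  86 103
  124 141 148]
 [128 111  96  80  73  68  68  69  70  68  71  74  75  75  78  79  84  99
  120 138 148]
 [127 109  92  80  77  72  69  70  69  69  70  72  76  74  76  77  82  99
  119 136 146]
 [125 109  94  83  80  77  73  70  69  70  70  73  74  76  77  79  84 100
  119 136 148]
 [128 112  97  86 
[... 2337 characters left out ...]
12 111 111 111 112
  110]
 [117 120 125 131 133 131 126 121 117 115 112 111 112 111 111 111 110 111
  111]
 [113 113 116 118 119 117 115 115 111 111 110 111 110 110 111 111 112 112
  111]
 [111 112 112 112 112 112 112 110 112 111 112 111 112 111 112 111 112 111
  112]
 [111 110 110 111 111 111 111 111 112 111 111 112 111 111 112 112 111 112
  110]]
168 [0.5909 0.2077 0.1   ] [0.6013 0.1974 0.1   ]
171 [0.5765 0.1905 0.1   ] [0.5868 0.1803 0.1   ]
174 [0.5626 0.1737 0.1   ] [0.5727 0.1637 0.1   ]
177 [0.549  0.1574 0.1   ] [0.559  0.1476 0.1   ]
180 [0.5358 0.1416 0.1   ] [0.5457 0.1319 0.1   ]
183 [0.523  0.1262 0.1   ] [0.5327 0.1166 0.1   ]
186 [0.5105 0.1112 0.1   ] [0.5201 0.1017 0.1   ]
```

Hole is about (0.539, 0.148), shaft yaw about 0. I'll shift the pin by (+2, +1.5) mm, square it up and lower the tip close to the mouth.

Emit:
move_arm(moves=[0.5,0.2,-0.15,2,0,0,0.033,0.5,0,0,2.5,0,0,0,0.5,0,0,2,0,0,0,0.5,0,0,0.5,0,0,0,0.5,0,0,0,0,0,0])

```text
clock: 8.9
tool_pos: [0.5393, 0.1484, 0.1713]
orientation: [180.0, 0.0, -0.0]
force: [0.7, -0.1, -1.0]
opening: 0.0157
gripper_force: 30.0
```

Run:
```python
from h import *
p,P=slices('scene',.515,.57,.11,.175,.096,.18,.01)
q,Q=slices('wrist',.515,.575,.12,.175,.096,.18,.01)
cv2.imwrite('pics/h.png',np.hstack([cv2.resize(p[120:210,190:280],(400,400),interpolation=cv2.INTER_CUBIC),cv2.resize(q[110:260,180:330],(400,400),interpolation=cv2.INTER_CUBIC)])[...,::-1])
o=ctrl.get_obs();print(o['tool_pos'],o['orientation'],o['force'])
```

```text
scene 0.096 115 [0.515 0.126 0.096] [0.569 0.163 0.104]
scene 0.106 7 [0.535 0.141 0.11 ] [0.54  0.149 0.116]
scene 0.116 17 [0.532 0.136 0.117] [0.545 0.148 0.125]
scene 0.126 14 [0.531 0.134 0.127] [0.544 0.149 0.135]
scene 0.136 20 [0.532 0.136 0.136] [0.546 0.149 0.145]
scene 0.146 21 [0.533 0.137 0.147] [0.543 0.152 0.156]
scene 0.156 14 [0.533 0.135 0.157] [0.543 0.151 0.166]
scene 0.166 18 [0.525 0.128 0.166] [0.543 0.161 0.176]
scene 0.176 50 [0.518 0.111 0.176] [0.544 0.173 0.186]
wrist 0.096 1443 [0.525 0.131 0.096] [0.575 0.165 0.105]
wrist 0.106 17 [0.575 0.139 0.108] [0.575 0.153 0.111]
wrist 0.116 43 [0.54  0.142 0.117] [0.547 0.155 0.126]
wrist 0.126 60 [0.542 0.142 0.126] [0.547 0.154 0.136]
wrist 0.136 30 [0.544 0.143 0.136] [0.546 0.153 0.142]
wrist 0.166 310 [0.543 0.133 0.172] [0.556 0.165 0.176]
wrist 0.176 631 [0.543 0.12  0.176] [0.556 0.175 0.186]
[0.54015711 0.14914553 0.17255379] [-1.79961618e+02 -1.12102069e-01 -1.01071807e-02] [-0.44338425  0.44378551 -1.56891104]
```

View pics/h.png

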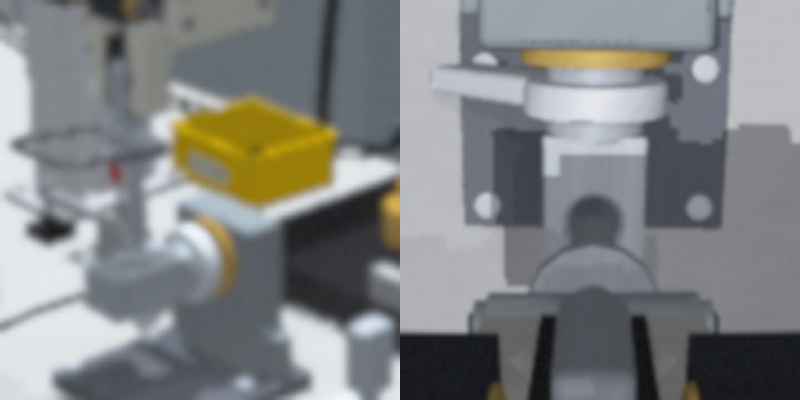

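The wrist crop shows the hole centred just ahead of the shank, with the shank at y≈0.1485 against a shaft middle of 0.148. I'll insert gently.

Emit:
move_arm(moves=[0.5,-0.05,0,0.5,0,0,0,0.5,0,0,0.5,0,0,0,0.5,0,0,0.5,0,0,0,0.5,0,0,0.5,0,0,0,0.5,0,0,0.5,0,0,0])

```text
clock: 9.5
tool_pos: [0.5387, 0.1492, 0.1455]
orientation: [180.0, 0.0, 0.0]
force: [0.4, -0.1, -2.1]
opening: 0.0161
gripper_force: 30.0
```

Emit:
move_arm(moves=[0.5,0,0,0.6,0,0,0,0.5,0,0,0.6,0,0,0,0.5,0,0,0.6,0,0,0,0.5,0,0,0.6,0,0,0,0.5,0,0,0.6,0,0,0,0.5,0,0,0.5,0,0,0,0.5,0,0,0.4,0,0,0])

```text
clock: 10.2
tool_pos: [0.5387, 0.1492, 0.1065]
orientation: [180.0, 0.0, 0.0]
force: [0.3, 0.4, -2.5]
opening: 0.0159
gripper_force: 30.0
```

Run:
```python
from h import *
slices('scene',.42,.57,.10,.185,.096,.16,.006)
slices('wrist',.515,.575,.11,.185,.096,.15,.006)
```

```text
scene 0.096 81 [0.508 0.126 0.096] [0.569 0.161 0.102]
scene 0.102 19 [0.509 0.126 0.102] [0.57  0.144 0.108]
scene 0.108 19 [0.523 0.122 0.108] [0.541 0.162 0.112]
scene 0.114 32 [0.503 0.115 0.114] [0.543 0.178 0.12 ]
scene 0.12 85 [0.478 0.112 0.12 ] [0.542 0.178 0.126]
scene 0.126 46 [0.462 0.115 0.126] [0.537 0.176 0.132]
scene 0.132 13 [0.526 0.126 0.133] [0.537 0.161 0.138]
scene 0.138 29 [0.526 0.122 0.138] [0.548 0.169 0.144]
scene 0.144 35 [0.525 0.12  0.144] [0.55  0.171 0.15 ]
scene 0.15 34 [0.526 0.121 0.151] [0.549 0.17  0.156]
scene 0.156 34 [0.526 0.122 0.156] [0.55  0.169 0.162]
wrist 0.096 1459 [0.539 0.127 0.096] [0.575 0.165 0.102]
wrist 0.102 205 [0.542 0.132 0.102] [0.575 0.165 0.108]
wrist 0.108 672 [0.542 0.133 0.108] [0.575 0.174 0.114]
wrist 0.114 285 [0.535 0.118 0.115] [0.545 0.18  0.12 ]
wrist 0.12 322 [0.536 0.12  0.12 ] [0.545 0.178 0.124]
wrist 0.126 44 [0.547 0.141 0.129] [0.55  0.156 0.132]
wrist 0.132 112 [0.547 0.138 0.132] [0.55  0.16  0.138]
wrist 0.138 306 [0.546 0.125 0.138] [0.55  0.172 0.144]
wrist 0.144 391 [0.547 0.125 0.144] [0.551 0.173 0.15 ]
```

Emit:
move_arm(moves=[0.5,0,0,0.2,0,0,0,0.5,0,0,0.2,0,0,0,0.5,0,0,0.15,0,0,0,0.5,0,0,0,0,0,0])

```text
clock: 10.7
tool_pos: [0.5387, 0.1492, 0.1015]
orientation: [180.0, -0.0, 0.0]
force: [0.3, 0.3, -1.2]
opening: 0.0161
gripper_force: 30.0
```

Emit:
move_arm(moves=[0.5,0,0,0.1,0,0,0,0.5,0,0,0.1,0,0,0,0.5,0,0,0,0,0,0])

```text
clock: 11.0
tool_pos: [0.539, 0.1493, 0.1013]
orientation: [-180.0, -0.1, 0.0]
force: [-4.9, -1.0, 10.4]
opening: 0.0157
gripper_force: 30.0
```

The collar is seated (10 N contact). I'll open and back off upward.

Emit:
move_arm(moves=[4.5,0,0,-0.1,0,0,0,4.5,0,0,0,0,0,0,4.5,0,0,0,0,0,0,4.5,0,0,0,0,0,0,4.5,0,0,-1,0,0,0,4.5,0,0,-3,0,0,0,4.5,0,0,-4,0,0,0,4.5,0,0,-3,0,0,0])

```text
clock: 11.8
tool_pos: [0.5393, 0.1492, 0.2136]
orientation: [-180.0, -0.1, 0.0]
force: [0.9, 0.9, 0.4]
opening: 0.0449
gripper_force: 0.0
```

Emit:
move_arm(moves=[0,-3,0,0,0,0,0,0,-4,0,0,0,0,0,0,-4,0,0,0,0,0,0,0,0,0,0,0,0,0,0,0,0,0,0,0,0,0,0,0,0,0])

```text
$.moves: bad value
```

Run:
```python
from h import *
p,P=slices('scene',.42,.57,.10,.185,.102,.24,.006)
q,Q=slices('wrist',.43,.575,.11,.185,.102,.16,.006)
np.savez('after',p=p,P=P,q=q,Q=Q)
o=ctrl.get_obs();print(o['tool_pos'],o['opening'])
cv2.imwrite('pics/i.png',np.hstack([cv2.resize(p[100:220,160:280],(400,400),interpolation=cv2.INTER_CUBIC),cv2.resize(q[40:340,106:406],(400,400))])[...,::-1])
```

```text
scene 0.102 24 [0.511 0.122 0.102] [0.57  0.163 0.107]
scene 0.108 25 [0.529 0.115 0.108] [0.543 0.179 0.114]
scene 0.114 79 [0.477 0.115 0.114] [0.543 0.18  0.12 ]
scene 0.12 68 [0.462 0.114 0.12 ] [0.548 0.178 0.126]
scene 0.126 22 [0.464 0.119 0.126] [0.552 0.152 0.132]
scene 0.132 19 [0.526 0.138 0.132] [0.554 0.15  0.137]
scene 0.138 21 [0.527 0.136 0.138] [0.549 0.153 0.144]
scene 0.144 17 [0.528 0.138 0.144] [0.548 0.151 0.15 ]
scene 0.15 18 [0.526 0.138 0.15 ] [0.549 0.151 0.156]
scene 0.156 22 [0.526 0.136 0.156] [0.549 0.152 0.162]
scene 0.162 13 [0.529 0.138 0.162] [0.549 0.153 0.164]
wrist 0.102 325 [0.524 0.133 0.102] [0.575 0.164 0.108]
wrist 0.108 42 [0.524 0.119 0.112] [0.545 0.179 0.114]
wrist 0.114 783 [0.477 0.118 0.114] [0.545 0.18  0.12 ]
wrist 0.12 430 [0.463 0.119 0.12 ] [0.55  0.179 0.126]
wrist 0.126 23 [0.549 0.141 0.126] [0.55  0.156 0.132]
wrist 0.132 27 [0.547 0.141 0.133] [0.55  0.157 0.138]
wrist 0.138 23 [0.547 0.141 0.138] [0.55  0.156 0.143]
wrist 0.144 31 [0.548 0.141 0.144] [0.551 0.156 0.15 ]
wrist 0.15 34 [0.548 0.141 0.15 ] [0.55  0.156 0.156]
wrist 0.156 272 [0.527 0.141 0.156] [0.55  0.156 0.162]
[0.54135539 0.15022931 0.21629377] 0.04524816543708215
```

View pics/i.png

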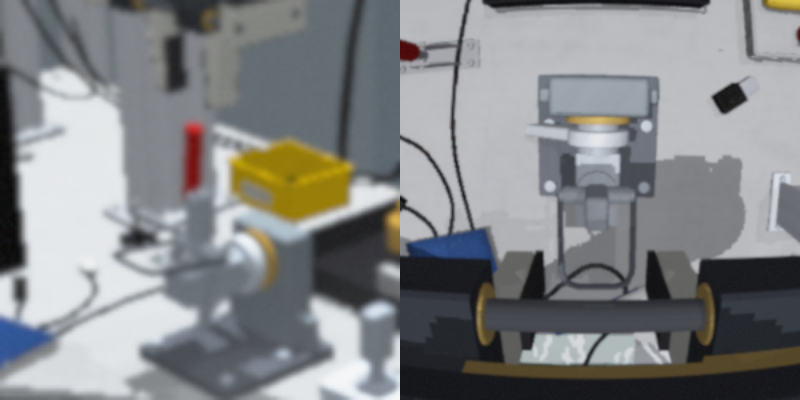

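The views show the pin seated upright with its tab top at z≈0.162, so it is home. The loop is open with its bar at about (0.463, 0.148, 0.124), visible at (597,283) in the wrist crop. Next I'll shut the fingers and go over the bar.

Emit:
move_arm(moves=[0,-2.5,0.1,0,0,0,0,0,-2.5,0,0,0,0,0,0,-2.1,0,0,0,0,0,0,0,0,3,0,0,0,0,0,0,3,0,0,0,0,0,0,2.5,0,0,0,0,0,0,0.5,0,0,0,0,0,0,0,0,0,0])

```text
clock: 12.7
tool_pos: [0.4675, 0.1479, 0.1204]
orientation: [179.9, 0.1, 0.0]
force: [0.4, -0.2, 0.4]
opening: 0.0004
gripper_force: 0.0
```

Run:
```python
from h import *
slices('scene',.42,.50,.10,.19,.1,.2,.006)
o=ctrl.get_obs();print(o['tool_pos'],o['opening'])
```

```text
scene 0.112 3 [0.492 0.12  0.116] [0.498 0.178 0.117]
scene 0.118 44 [0.461 0.113 0.118] [0.498 0.178 0.124]
scene 0.124 13 [0.461 0.121 0.124] [0.473 0.174 0.126]
scene 0.148 8 [0.458 0.13  0.152] [0.478 0.157 0.154]
scene 0.154 25 [0.456 0.127 0.154] [0.479 0.162 0.16 ]
scene 0.16 31 [0.456 0.126 0.16 ] [0.48  0.161 0.166]
scene 0.166 29 [0.455 0.127 0.166] [0.48  0.158 0.172]
scene 0.172 30 [0.455 0.126 0.173] [0.477 0.162 0.178]
scene 0.178 29 [0.456 0.126 0.178] [0.479 0.162 0.184]
scene 0.184 33 [0.455 0.124 0.184] [0.478 0.165 0.19 ]
scene 0.19 28 [0.455 0.124 0.19 ] [0.474 0.163 0.196]
scene 0.196 36 [0.456 0.122 0.196] [0.474 0.167 0.202]
[0.46819833 0.14834536 0.12129619] 0.0002794619256913432
```

Emit:
move_arm(moves=[0,0,0,1.5,0,0,0,0,0,0,1,0,0,0,0,0,0,1,0,0,0,0,0,0,1,0,0,0,0,0.1,0,1,0,0,0,0,0.1,0,0.8,0,0,0,0,0.1,0,0.6,0,0,0,0,0.1,0,0.5,0,0,0])

```text
clock: 13.55
tool_pos: [0.4718, 0.1482, 0.046]
orientation: [180.0, 0.0, 0.0]
force: [0.5, 0.7, 0.5]
opening: 0.0002
gripper_force: 0.2
```

Run:
```python
from h import *
slices('scene',.42,.505,.10,.19,.05,.14,.006)
o=ctrl.get_obs();print(o['tool_pos'],o['force'])
```

```text
scene 0.068 5 [0.472 0.126 0.07 ] [0.478 0.143 0.074]
scene 0.074 17 [0.463 0.117 0.074] [0.486 0.148 0.08 ]
scene 0.08 36 [0.46  0.115 0.08 ] [0.497 0.163 0.086]
scene 0.086 34 [0.46  0.115 0.086] [0.505 0.161 0.092]
scene 0.092 31 [0.459 0.117 0.092] [0.505 0.161 0.098]
scene 0.098 24 [0.461 0.128 0.098] [0.482 0.162 0.104]
scene 0.104 27 [0.459 0.127 0.104] [0.484 0.163 0.11 ]
scene 0.11 31 [0.46  0.124 0.11 ] [0.481 0.163 0.116]
scene 0.116 26 [0.46  0.123 0.116] [0.48  0.168 0.122]
scene 0.122 27 [0.461 0.123 0.123] [0.479 0.166 0.128]
scene 0.128 15 [0.46  0.121 0.128] [0.473 0.14  0.133]
scene 0.134 4 [0.46  0.112 0.134] [0.463 0.134 0.139]
[0.47165216 0.14803478 0.04544538] [ 0.5253414  -0.06570965  0.18030843]
```

Emit:
move_arm(moves=[0,0.1,0,0.4,0,0,0,0,0,0,0.3,0,0,0,0,0,0,0,0,0,0,0,0,0,-1,0,0,0,0,-0.2,0,-3,0,0,0,0,-0.5,0,-4,0,0,0,0,-0.5,0,-4,0,0,0,0,0,0,-3,0,0,0])

```text
clock: 14.4
tool_pos: [0.4608, 0.1483, 0.1933]
orientation: [-179.9, -0.2, 0.0]
force: [1.1, -0.3, -0.2]
opening: 0.0009
gripper_force: 0.0
```

Run:
```python
from h import *
p,P=slices('scene',.42,.57,.10,.19,.05,.17,.006)
slices('wrist',.45,.57,.10,.19,.05,.17,.006)
for y in(-.097,-.256):
    q=P[(abs(P[...,2]-.152)<.004)&(abs(P[...,1]-y)<.03)&(abs(P[...,0]-.51)<.03)]; print(q.mean(0).round(4))
print(ctrl.get_obs()['tool_pos'])
cv2.imwrite('pics/j.png',cv2.resize(p[110:270,160:370],(787,600),interpolation=cv2.INTER_CUBIC)[...,::-1])
```

```text
scene 0.05 9 [0.532 0.14  0.05 ] [0.543 0.155 0.054]
scene 0.056 9 [0.532 0.139 0.056] [0.541 0.15  0.062]
scene 0.062 16 [0.478 0.121 0.062] [0.54  0.176 0.068]
scene 0.068 36 [0.476 0.115 0.068] [0.564 0.178 0.074]
scene 0.074 52 [0.489 0.116 0.074] [0.568 0.182 0.08 ]
scene 0.08 54 [0.494 0.113 0.08 ] [0.568 0.175 0.086]
scene 0.086 52 [0.501 0.113 0.086] [0.567 0.177 0.092]
scene 0.092 58 [0.507 0.117 0.092] [0.57  0.182 0.098]
scene 0.098 85 [0.507 0.112 0.098] [0.57  0.179 0.104]
scene 0.104 45 [0.523 0.113 0.104] [0.568 0.176 0.11 ]
scene 0.11 36 [0.531 0.114 0.11 ] [0.544 0.178 0.116]
scene 0.116 31 [0.531 0.119 0.116] [0.543 0.174 0.122]
scene 0.122 13 [0.528 0.137 0.123] [0.553 0.155 0.127]
scene 0.128 20 [0.526 0.138 0.128] [0.552 0.153 0.134]
scene 0.134 24 [0.526 0.136 0.134] [0.551 0.154 0.14 ]
scene 0.14 14 [0.528 0.137 0.14 ] [0.546 0.154 0.146]
scene 0.146 21 [0.526 0.135 0.146] [0.55  0.151 0.152]
scene 0.152 17 [0.527 0.137 0.153] [0.547 0.153 0.158]
scene 0.158 26 [0.527 0.137 0.158] [0.551 0.152 0.164]
scene 0.164 3 [0.537 0.143 0.164] [0.545 0.149 0.165]
wrist 0.062 72 [0.477 0.128 0.066] [0.483 0.169 0.068]
wrist 0.068 179 [0.477 0.122 0.068] [0.488 0.177 0.074]
wrist 0.074 66 [0.485 0.118 0.074] [0.496 0.179 0.08 ]
wrist 0.08 67 [0.494 0.118 0.08 ] [0.504 0.18  0.086]
wrist 0.086 63 [0.501 0.118 0.086] [0.569 0.18  0.092]
wrist 0.092 86 [0.509 0.118 0.092] [0.57  0.18  0.098]
wrist 0.098 1320 [0.509 0.118 0.098] [0.57  0.18  0.104]
wrist 0.104 200 [0.521 0.118 0.104] [0.57 0.18 0.11]
wrist 0.11 145 [0.531 0.118 0.11 ] [0.545 0.179 0.116]
wrist 0.116 531 [0.532 0.12  0.116] [0.544 0.177 0.121]
wrist 0.158 624 [0.527 0.141 0.158] [0.55  0.156 0.164]
[ 0.5003 -0.0954  0.1515]
[ 0.5071 -0.2546  0.1516]
[0.46300651 0.14956002 0.19536001]
```

View pics/j.png

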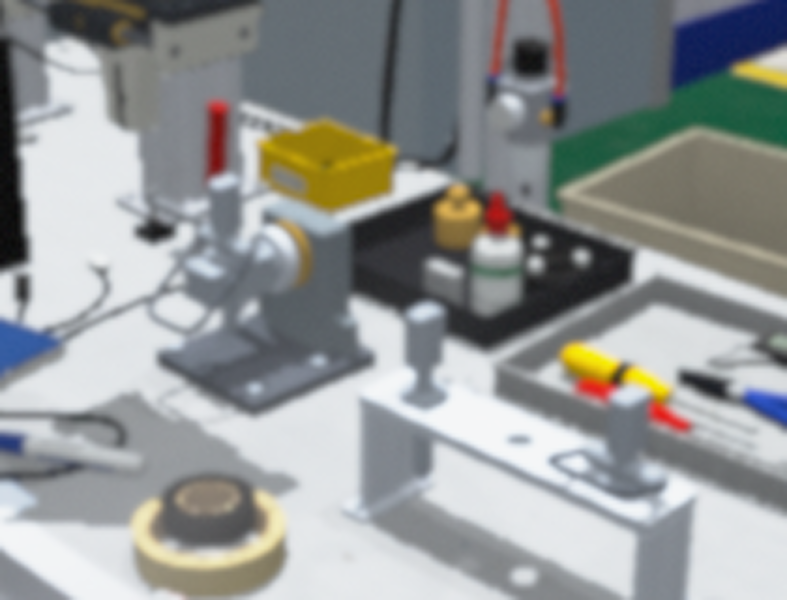

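The picture shows the pin standing home in the shaft at (225,210). Its loop is swung down in front of the shaft end, with the bar near (180,325), z≈0.067 and x≈0.478. The other two pins are unmoved and the gripper is clear, so I'll hand it in.

```bash
python3 -c "
from h import *
print(ctrl.close_job())"
```

```text
the job is handed in; nothing more can be done
None
```

The job is handed in: by my last camera check the long pin is home in the shaft, the loop bar is down in front of the end face below mid-height, and the other two pins are unmoved in the rack, though the hand-in gave back no verdict.

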